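# Spark up the glory-hole burner

## Robot

A 7-joint arm with a two-finger parallel gripper is mounted at the origin on the work surface. World frame = base frame: x ahead of the robot, y to its left, z up, the work surface at z = 0. Lengths are in mm, angles in degrees, forces in N, time in s.
With the tool pointing down it reaches from about 425 to 1025 mm from the base axis. Payload 9.4 kg.
Tool frame: the origin (TCP) lies on the centre line of the jaws, within the pads' length; the fingertips stand 22 mm ahead of it and the grasp point (between the pads) lies 3 mm ahead of it; z points along the fingers, x is the direction in which the jaws open and shut, and the axes are right-handed (so a half turn about z gives the same grasp; the last joint's range is limited). The gripper opens to 85 mm and grips with 20 to 120 N. Pads are 22 mm wide; open, the fingers measure 114 mm over their backs; the gripper's body (76 mm by 85 mm) begins 54 mm behind the grasp point. The pads swing forward as they close: fully open they stand 13 mm farther back than shut.
Start: joints at [-74.754, 34.337, -0.143, 91.639, 0.103, 54.024, -4.572], TCP at [243.694, 682.816, 253.275] pointing down, gripper open.
Joint ranges: [-147.43, 147.43], [-19.82, 112.94], [-74.19, 73.91], [6.32, 146.72], [-59.91, 239.91], [6.04, 106.73], [-150.56, 150.56]. Speed limits (degrees/s): [127.2, 127.2, 172.46, 172.46, 180, 180, 180].

## Interface

Orientations are given as a 3x3 rotation matrix whose columns are the frame's x, y, z axes.
In Python, from plant import env gives the robot as it stands. Calls block until the motion is done:
- env.goto(position, orientation): joint-space move of the TCP to a pose.
- env.line_to(position, rotation=None, velocity=150, f_stop=None): straight line of the TCP; rotation=None keeps the orientation; velocity is the mean speed in mm/s. With f_stop (N) it stops when the force on the tool has changed by that much, and returns True; else False.
- env.goto_joints(angles): joint-space move.
- env.set_gripper(opening): opening from 0.0 (shut) to 1.0 (fully open); the grip force is fixed at half the most; returns when the fingers have stopped.
- env.hold(seconds).
- env.inverse_kinematics(position, orientation): joint angles nearest the present ones, or None.
- env.observe(): the state.
- env.grab_frame(name): name is "scene" or "top"; returns a dict with "img" (480x640x3 uint8, red, green, blue), "intrinsics" (3x3 intrinsics, pixels), "camera_from_world" (4x4, takes a point from world to camera coordinates). Camera axes: x right, y down, z forward; pixel columns grow to the right and rows downward; lengths in mm; the calibration is good to about 2 mm. A picture is of the moment at which its call begins. There is no depth.
A pose or a line that the arm cannot do raises env.IKError and nothing moves.
- env.hand_in(): hands the job in, once; it reports no verdict.
The state is a dict: "clock": time; "joints": joint angles; "qvel": joint speeds; "tau": joint torques, N m; "tool_pos": TCP position; "ee_rot": TCP orientation; "wrist_force": force on the tool from outside, world axes, zero at the start; "moment": the same for the moment, N m; "grip_width": opening from 0.0 (shut) to 1.0 (fully open).
Only numpy, scipy, OpenCV 4.12 (cv2) and the standard library are available. Lean on these libraries where they do the work, as an engineer would, in place of code of your own. Each camera call takes 0.05 s, during which the arm holds its last target.

## Task

Get the burner going: swing the yellow gas cock fully open, then press the black gas knob on the sloping console right in, twist it anticlockwise against its spring to the stop (never force it round unpressed), keep it pressed right in and at the stop for a good three seconds, and let go so that it springs back. Leave the blue air cock, the red stop button, the grey trim knob and the standing glass and jar as they are.

Things in the scene. Friction and masses are not known exactly. Their poses are not given: they have to be found in the camera images.
- gas_lever (a joint): Yellow gas cock lever, turning about its upright stem, anticlockwise from above. 0 = shut (lever across the pipe, along +y of gas_cock_pivot), 1.571 = fully open at its stop (along the pipe, towards -x of that point). Friction 0.25 N m; stays where left. Starts at 0 to 0.25.
- gas_cock_pivot (a point): Point on the gas cock's upright turning axis at mid lever thickness, 85 mm above the table. Fixed: z up, x along the brass pipe (the end near the robot is -x). Pipe 21 mm thick, 190 mm long, its centre 40 mm below this point, elbows down to the table at both ends; 42 mm valve ball under the stem.
- gas_lever_end (a point): Free end of the yellow lever, 98 mm from the turning axis, on the middle of its thickness. The yellow sleeve covers 34 to 98 mm from the axis, 20 mm wide and 9 mm thick, with 24 mm of free air beneath it down to the pipe. +y points outward along the lever.
- air_lever (a joint): Blue lever of the air cock, same build and joint values as the gas cock; it starts open (1.5 to 1.57) and must stay so.
- air_cock_pivot (a point): Point on the air cock's turning axis at lever height, 85 mm above the table, axes as for the gas cock. The two cocks stand left of the console, in either order, 130 to 210 mm apart sideways.
- gas_knob_grip (a point): Centre of the gas knob's black bar grip, on the turning axis; moves with the knob. z = turning axis, outward from the face, 30 degrees off vertical, leaning to the console's front; x along the bar to its white-line end. Bar 48 mm long, 14 wide, 24 high, on a round skirt 56 mm across, 6 thick, its upper face 12 mm below this point. At rest the skirt's underside is 11 mm clear of the face.
- gas_press (a joint): How far the gas knob is pressed in along its axis, 0 = out, 0.009 m = right in, at the bottom. A return spring resists with 6 N at first, 14 N at the bottom.
- gas_turn (a joint): Turn of the gas knob, anticlockwise seen facing it: 0 = rest (bar up the slope), 1.22 = stop (white line at red dot). Return spring 0.06 N m at 0, 0.25 at the stop. A gate blocks it beyond about 0.1 unless pressed in over 6 mm; once past it the knob cannot come out until turned back near 0 by its spring.
- gas_tap_face (a point): Fixed point on the console's sloping face under the gas knob, on its axis, 29 mm below the grip point at rest. z = outward normal, x = up the slope, y = level, to the left seen from the robot. Within 90 mm of it the face is flat but for lamps up to 12 mm high, 70 mm or more up the slope.
- console: Grey-green steel burner console with a sloping aluminium face, 220 mm deep, 340 mm wide, 55 mm high in front and 159 mm at the back, with brass pipework up to 80 mm behind it and a round gauge up to 210 mm high. Origin: centre of its underside; x points away from its front.
- stop_button (a joint): Red emergency stop button in a yellow collar on the console's face, 125 mm right of the gas knob as the robot sees it and 23 mm high: must not be pressed (0 = out, 0.006 m = in).
- air_trim (a joint): Grey bar knob, 125 mm left of the gas knob and 44 mm high, turned in rad: must be left as it is (0).
- tumbler: Green glass tumbler, 72 mm across, 95 mm high, standing loose. Origin: centre of its underside.
- vase: Amber glass vase, 80 mm across, 110 mm high, standing loose. Origin: centre of its underside.
- frit_red: Red jar of colour grains with steel lid, 60 mm across, 85 mm high, standing loose. Origin: centre of its underside.
- paperweight: Small clear glass drop, 35 mm across, 30 mm high, loose on the console's flat top. Origin: centre of its underside.

How it is judged:
By the outcome, as a careful person would: the job done as asked, in the order asked, and still so for the second after the job is handed in, with the robot touching nothing.
It also fails if it takes over 67 s, if anything falls off the work surface, if the arm or the gripper's body presses on something with over 40 N, if the wrist force passes 120 N, or if a joint passes its speed limit or range.

## Working session

There is one attempt and no reset: what is moved stays moved. The work goes in short steps, each a Python script; the robot and the scene stay as the last script left them, time stands still between calls to the robot, and variables do not carry over. Pictures are saved under pics/ and viewed, and the job is handed in when it is done.

```bash
ls; mkdir -p pics; python3 - <<'E'
from plant import env
import cv2,pickle
d={}
for n in("scene","top"):
    f=env.grab_frame(n); d[n]=f
    cv2.imwrite(f"pics/{n}0.png",f["img"][:,:,::-1]); print(n,f["intrinsics"],f["camera_from_world"])
pickle.dump({k:dict(v) for k,v in d.items()},open("f0.pkl","wb"))
print(env.observe())
E
```

```text
pics
scene [[573.44159359   0.         328.40987805]
 [  0.         573.44159359 245.93577317]
 [  0.           0.           1.        ]] [[-4.47253330e-01  8.94211821e-01  1.86996699e-02  2.76791857e+02]
 [ 6.23442290e-01  3.26678747e-01 -7.10352523e-01 -3.09916272e+02]
 [-6.41314408e-01 -3.06049366e-01 -7.03597623e-01  1.60395651e+03]
 [ 0.00000000e+00  0.00000000e+00  0.00000000e+00  1.00000000e+00]]
top [[493.87685155   0.         311.27784347]
 [  0.         493.87685155 239.14906948]
 [  0.           0.           1.        ]] [[-6.79021451e-02 -9.97691985e-01  3.73180551e-05  6.29703926e+01]
 [-9.75797481e-01  6.64042289e-02 -2.08350077e-01  6.49516833e+02]
 [ 2.07866724e-01 -1.41838320e-02 -9.78054315e-01  9.36968724e+02]
 [ 0.00000000e+00  0.00000000e+00  0.00000000e+00  1.00000000e+00]]
{'clock': 0.1, 'joints': array([-74.7543108 ,  34.37955222,  -0.14575543,  91.67543549,
         0.10468872,  54.02528843,  -4.57242948]), 'qvel': array([ 0.04018712, -0.06140707, -0.03827776, -0.14722595, -0.06798795,
       -0.00604924, -0.05014341]), 'tau': array([ 4.33307767e-03, -7.77991605e+01,  1.56975623e+00, -2.58627230e+01,
        1.26542125e-02,  5.58706713e-03, -3.57765350e-05]), 'tool_pos': array([243.56685309, 682.44892095, 252.51378749]), 'ee_rot': array([[ 3.36046650e-01,  9.41845287e-01, -3.24244429e-04],
       [ 9.41844315e-01, -3.36046772e-01, -1.36133409e-03],
       [-1.39112739e-03,  1.52083989e-04, -9.99999021e-01]]), 'wrist_force': array([ 0.37523941, -0.45687309,  0.33754679]), 'moment': array([-0.00847415, -0.01048744, -0.04105379]), 'grip_width': 0.9958747769805198}
```

View pics/scene0.png

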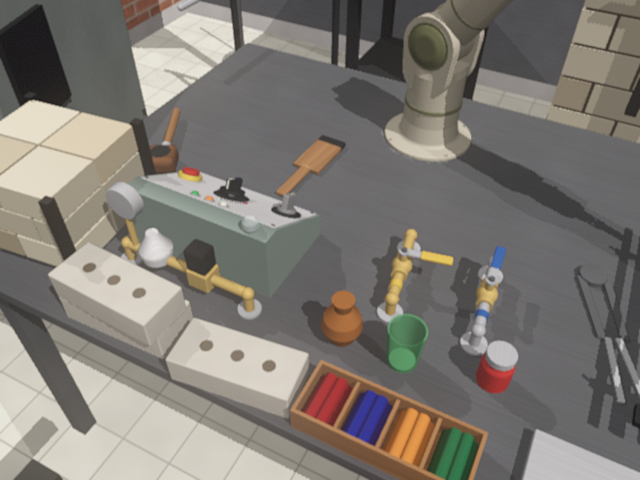

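View pics/top0.png

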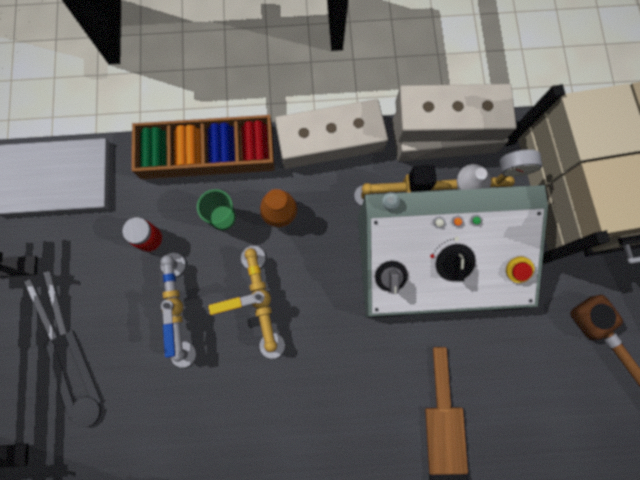

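```bash
python3 - <<'E'
import cv2,pickle
d=pickle.load(open("f0.pkl","rb"))
a=d["top"]["img"][170:330,350:560,::-1]; cv2.imwrite("pics/c1.png",cv2.resize(a,(788,600),interpolation=cv2.INTER_CUBIC))
a=d["scene"]["img"][160:300,120:330,::-1]; cv2.imwrite("pics/c2.png",cv2.resize(a,(800,533),interpolation=cv2.INTER_CUBIC))
a=d["top"]["img"][230:380,140:300,::-1]; cv2.imwrite("pics/c3.png",cv2.resize(a,(640,600),interpolation=cv2.INTER_CUBIC))
E
```

```text
(no output)
```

View pics/c1.png

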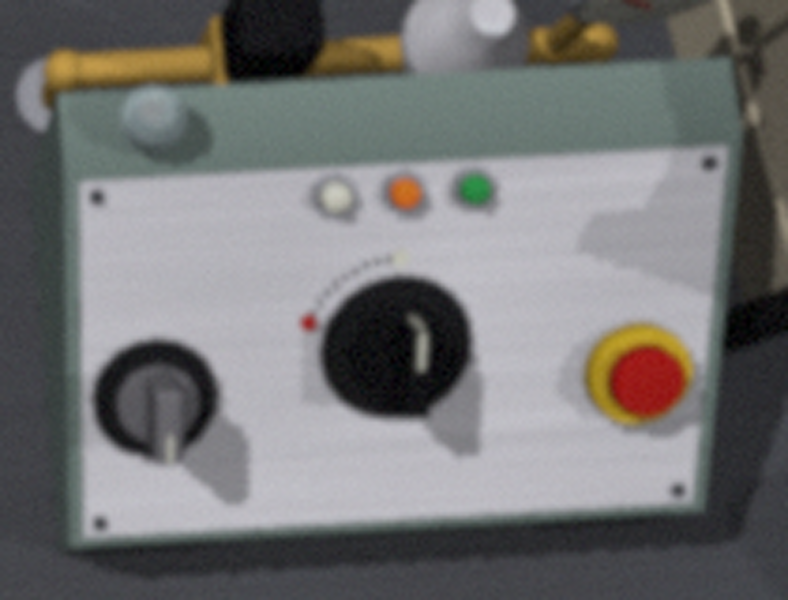

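View pics/c2.png

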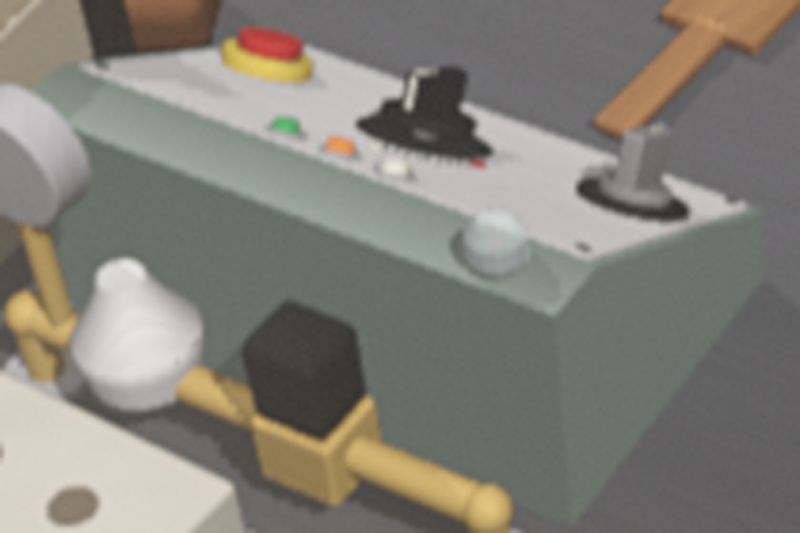

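View pics/c3.png

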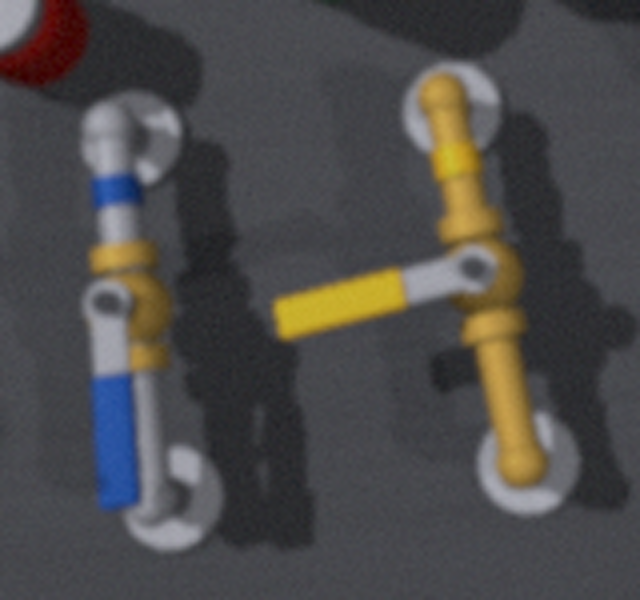

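```bash
cat > h.py <<'E'
import numpy as np,pickle,cv2
d=pickle.load(open("f0.pkl","rb"))
def cam(n):
    f=d[n];K=np.array(f["intrinsics"]);T=np.array(f["camera_from_world"]);return K,T[:3,:3],T[:3,3]
def ray(n,uv):
    K,R,t=cam(n);v=R.T@np.linalg.inv(K)@np.array([uv[0],uv[1],1.]);return -R.T@t,v/np.linalg.norm(v)
def atz(n,uv,z):
    c,v=ray(n,uv);return c+v*(z-c[2])/v[2]
def plane(n,uv,p,nn):
    c,v=ray(n,uv);return c+v*((p-c)@nn)/(v@nn)
def tri(a,b):
    c1,v1=ray("top",a);c2,v2=ray("scene",b)
    s=np.linalg.lstsq(np.c_[v1,-v2],c2-c1,rcond=None)[0]
    p,q=c1+v1*s[0],c2+v2*s[1];return (p+q)/2,np.linalg.norm(p-q)
def proj(n,P):
    K,R,t=cam(n);q=K@(R@np.asarray(P)+t);return q[:2]/q[2]
c1=lambda u,v:(350+(u+.5)/788*210-.5,170+(v+.5)/600*160-.5)
c2=lambda u,v:(120+(u+.5)/800*210-.5,160+(v+.5)/533*140-.5)
c3=lambda u,v:(140+(u+.5)/4-.5,230+(v+.5)/4-.5)
E
python3 - <<'E'
from h import *
np.set_printoptions(precision=1,suppress=True)
print("cams",ray("top",(0,0))[0],ray("scene",(0,0))[0])
fl,fr=atz("top",c1(70,546),55),atz("top",c1(703,512),55)
bl,br=atz("top",c1(60,178),159),atz("top",c1(740,147),159)
print(fl,fr,bl,br,np.linalg.norm(fl-fr),np.linalg.norm(bl-br))
for nm,a,b in [("screwL up",c1(97,197),c2(583,247)),("screwL lo",c1(100,523),c2(735,200)),("screwR up",c1(709,162),c2(101,67)),("red",c1(308,322),c2(479,163)),("lampW",c1(336,195),c2(395,163)),("lampO",c1(405,193),c2(341,147)),("lampG",c1(475,188),c2(287,126)),("button",c1(648,382),c2(271,42))]:
    p,e=tri(a,b);print(nm,p,e)
y=fl-fr; y/=np.linalg.norm(y); x=np.array([y[1],-y[0],0]);print("yaw",np.degrees(np.arctan2(x[1],x[0])))
y2=bl-br;print("yaw2",np.degrees(np.arctan2(-y2[0],y2[1])), (bl+br)/2-(fl+fr)/2)
# yellow lever
t=d["top"]["img"];h=cv2.cvtColor(t,cv2.COLOR_RGB2HSV)
m=cv2.inRange(h,(24,150,120),(32,255,255));m[:,:200]=0;m[:290]=0;m[330:]=0;m[:,246:]=0
c=max(cv2.findContours(m,0,1)[0],key=cv2.contourArea);r=cv2.minAreaRect(c);print(r)
ctr=atz("top",r[0],89.5);print("sleeve ctr",ctr)
for p in cv2.boxPoints(r):print(atz("top",p,89.5))
print("pivot",atz("top",c3(474,267),93),"blue",atz("top",c3(105,303),93))
for q in [(440,90),(522,462)]:print("gas pipe",atz("top",c3(*q),50))
for q in [(105,120),(155,495)]:print("air pipe",atz("top",c3(*q),50))
E
```

```text
cams [ 443.3   33.  1051.7] [1345.7  344.6  903.2]
[492.3 -84.6  55. ] [ 487.3 -423.7   55. ] [668.1 -84.  159. ] [ 661. -424.  159.] 339.22973716067196 340.10718211859114
screwL up [ 658.9 -102.8  152.7] 0.9583189895354411
screwL lo [502.5 -99.6  64.2] 1.6899639462142177
screwR up [ 656.1 -411.   152.8] 1.1870057289276836
red [ 594.3 -209.5  117.4] 0.6053207234898258
lampW [ 651.1 -221.3  155.5] 0.8320924034216272
lampO [ 650.5 -256.5  152.2] 0.39167183540688366
lampG [ 650.4 -291.4  153.1] 0.15044882214403196
button [ 552.4 -381.   111.2] 0.5795710217503016
yaw -0.8516454675258287
yaw2 -1.1998763811794695 [174.7   0.1 104. ]
((224.20590209960938, 305.3235778808594), (8.48874568939209, 31.28709602355957), 75.96376037597656)
sleeve ctr [528.5 196.2  89.5]
[531.3 227.5  89.5]
[541.9 168.3  89.5]
[525.8 164.9  89.5]
[515.2 223.9  89.5]
pivot [541.  129.5  93. ] blue [535.8 307.9  93. ]
gas pipe [637.5 147.2  50. ]
gas pipe [447.4 114.5  50. ]
air pipe [633.6 319.6  50. ]
air pipe [443.7 296.2  50. ]
```

```bash
python3 - <<'E'
from h import *
np.set_printoptions(precision=1,suppress=True)
yaw=np.radians(-.9);xh=np.array([np.cos(yaw),np.sin(yaw),0]);Y=np.array([-np.sin(yaw),np.cos(yaw),0])
X=xh*np.cos(np.pi/6)+np.array([0,0,.5]);N=np.cross(X,Y);print("axes",X,Y,N)
p0=np.array([488-.9*np.pi/180*0,-255,55])
f=lambda p:np.array([(p-p0)@X,(p-p0)@Y])
g=lambda s:p0+s[0]*X+s[1]*Y
for n,cc,rd,cr in [("top",c1,(308,322),(400,257)),("scene",c2,(479,163),(380,145))]:
    r,c=f(plane(n,cc(*rd),p0,N)),f(plane(n,cc(*cr),p0,N))
    # c=a+R*(1,0), r=a+R*(cos,sin)
    th=1.22;R=np.linalg.norm(r-c)/(2*np.sin(th/2))
    dv=r-c;mid=(r+c)/2;a=mid-np.array([-dv[1],dv[0]])/np.linalg.norm(dv)*0
    nrm=np.array([-dv[1],dv[0]])/np.linalg.norm(dv); a=mid+nrm*R*np.cos(th/2)
    print(n,"red",r,"cream",c,"R",R,"axis",a,g(a),"dir cream",np.degrees(np.arctan2(*(c-a)[::-1])))
# skirt ellipse
t=d["top"]["img"];gq=cv2.cvtColor(t,cv2.COLOR_RGB2GRAY)
m=(gq<60).astype(np.uint8);m[:236]=0;m[286:]=0;m[:,:430]=0;m[:,482:]=0
c=max(cv2.findContours(m,0,1)[0],key=cv2.contourArea);print(cv2.boundingRect(c),cv2.minEnclosingCircle(c),cv2.fitEllipse(c))
pp=np.array([f(plane("top",p[0],p0+17*N,N)) for p in c]); 
E_=cv2.fitEllipse(pp.astype(np.float32).reshape(-1,1,2));print("skirt in face coords",E_,cv2.minEnclosingCircle(pp.astype(np.float32).reshape(-1,1,2)))
# button at 23mm height, trim at 44
b=f(plane("top",c1(648,382),p0+23*N,N));tr=f(plane("top",c1(157,398),p0,N));col=f(plane("top",c1(640,372),p0,N));print("button",b,"collar",col,"trim",tr)
b=f(plane("scene",c2(271,42),p0+23*N,N));print(b)
E
```

```text
axes [ 0.9 -0.   0.5] [0. 1. 0.] [-0.5  0.   0.9]
top red [122.   47.1] cream [154.6   1.2] R 49.13668168042657 axis [105.5   0.8] [ 579.3 -255.6  107.7] dir cream 0.4465627311403449
scene red [118.4  44.6] cream [152.    1.1] R 47.934514557583256 axis [104.1  -1.2] [ 578.1 -257.6  107. ] dir cream 2.713103363607924
(436, 245, 39, 36) ((455.0, 262.0), 19.723182678222656) ((455.2476501464844, 262.4088439941406), (34.72746276855469, 38.46022033691406), 65.23977661132812)
skirt in face coords ((111.51349639892578, 6.347579479217529), (71.13280487060547, 72.84049987792969), 139.89572143554688) ((110.16510772705078, 6.003788948059082), 37.97614669799805)
button [  88.7 -121.1] collar [  84.8 -127.3] trim [ 84.3 124.6]
[ 112.9 -106.5]
```

```bash
python3 - <<'E'
from h import *
np.set_printoptions(precision=1,suppress=True)
yaw=np.radians(-.9);xh=np.array([np.cos(yaw),np.sin(yaw),0]);Y=np.array([-np.sin(yaw),np.cos(yaw),0])
X=xh*np.cos(np.pi/6)+np.array([0,0,.5]);N=np.cross(X,Y)
p0=np.array([488,-255,55])
f=lambda p:np.array([(p-p0)@X,(p-p0)@Y,(p-p0)@N])
for q in [(423,370),(425,322),(410,315)]: print(f(plane("top",c1(*q),p0+41*N,N)))
g=cv2.cvtColor(d["top"]["img"],cv2.COLOR_RGB2GRAY)
m=(g<60).astype(np.uint8);m[:236]=0;m[286:]=0;m[:,:430]=0;m[:,482:]=0
c=max(cv2.findContours(m,0,1)[0],key=cv2.contourArea)
for hh in(0,11,17):
  print(hh,cv2.fitEllipse(np.array([f(plane("top",p[0],p0+hh*N,N))[:2] for p in c],np.float32)[:,None]))
for u,v in [(c1(425,322),c2(410,75)),(c1(425,322),c2(418,70)),(c1(423,370),c2(432,68))]:
  p,e=tri(u,v);print("bar",p,e,f(p))
S=lambda a,b,h:p0+a*X+b*Y+h*N
# predicted overlay
t=d["top"]["img"][:,:,::-1].copy();s=d["scene"]["img"][:,:,::-1].copy()
A=(105,0)
for n,im,o,sz in(("top",t,(350,170,210,160),(788,600)),("scene",s,(180,150,90,68),(800,604))):
  x,y,w,hh=o;k=sz[0]/w
  im=cv2.resize(im[y:y+hh,x:x+w],sz,interpolation=cv2.INTER_CUBIC)
  P=lambda a,b,h:tuple(int(v) for v in ((proj(n,S(a,b,h))-np.array([x,y])+.5)*k-.5))
  for h in(41,17):
    cs=[(24,7),(24,-7),(-24,-7),(-24,7)]
    for i in range(4):
      cv2.line(im,P(A[0]+cs[i][0],A[1]+cs[i][1],h),P(A[0]+cs[i-1][0],A[1]+cs[i-1][1],h),(255,255,0),1)
  for i in range(72):
    an=i*np.pi/36
    cv2.circle(im,P(A[0]+28*np.cos(an),A[1]+28*np.sin(an),17),1,(0,255,0),-1)
  cv2.imwrite(f"pics/ov_{n}.png",im)
E
```

```text
[109.    0.3  41. ]
[134.2   0.6  41. ]
[138.3   8.1  41. ]
0 ((104.7932357788086, 0.8637832999229431), (72.52147674560547, 74.26251220703125), 139.895751953125)
11 ((109.14163970947266, 4.41212272644043), (71.6229248046875, 73.3423843383789), 139.89573669433594)
17 ((111.51349639892578, 6.347579479217529), (71.13280487060547, 72.84049987792969), 139.89572143554688)
bar [ 584.3 -257.   154.4] 0.11692918332466365 [133.1  -0.5  37.9]
bar [ 583.  -254.1  158.7] 3.1399272193376193 [134.    2.4  42.3]
bar [ 562.4 -257.2  143.7] 1.993753319271451 [108.9  -1.1  39.6]
```

View pics/ov_top.png

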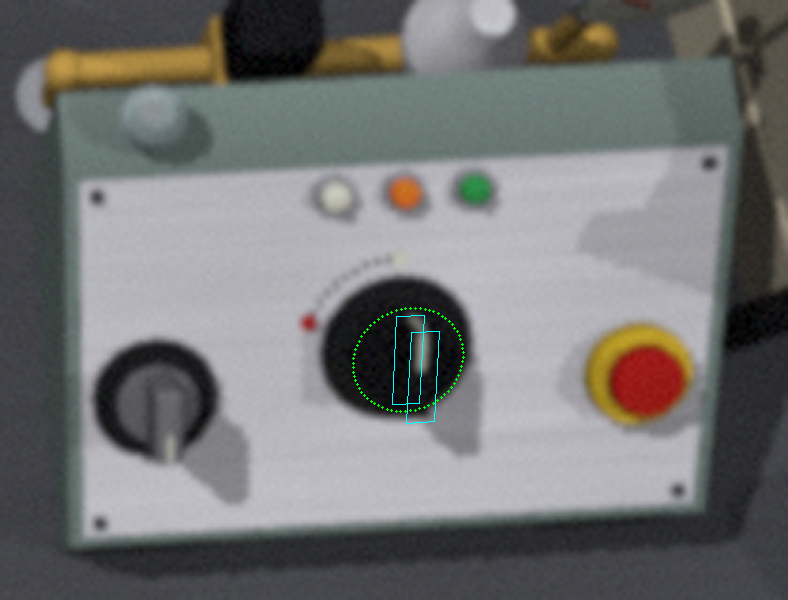

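View pics/ov_scene.png

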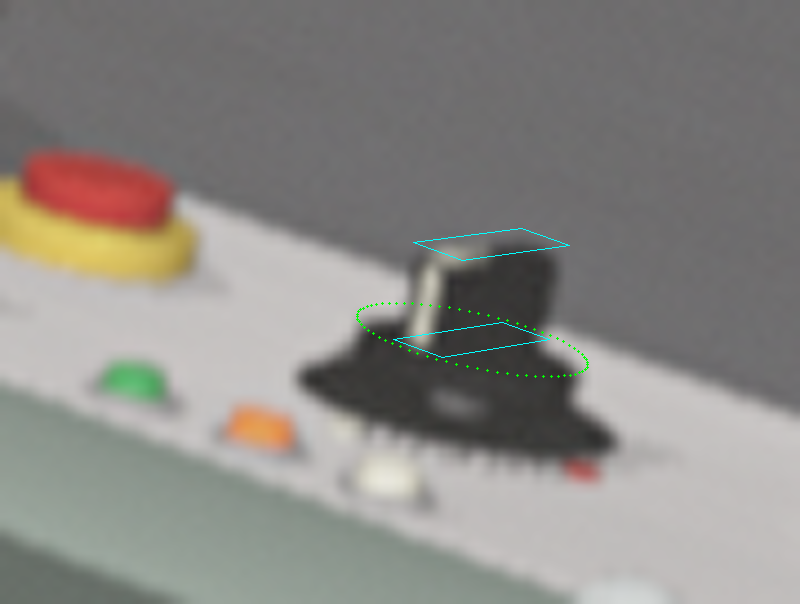

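```bash
cat >> h.py <<'E'
yaw=np.radians(-.9);xh=np.array([np.cos(yaw),np.sin(yaw),0]);Y=np.array([-np.sin(yaw),np.cos(yaw),0])
X=xh*np.cos(np.pi/6)+np.array([0,0,.5]);N=np.cross(X,Y)
p0=np.array([488,-255,55.]);TAP=p0+106.5*X+0*Y-1.5*N
PIV=np.array([541.,129.5,85]);PHI0=np.radians(100.2);PEND=np.radians(189.8)
def lev(phi,r=75,z=93,s=1):
    u=np.array([np.cos(phi),np.sin(phi),0]);zt=np.array([0,0,-1.]);x=s*np.array([u[1],-u[0],0])
    p=PIV+r*u;p[2]=z;return p,np.c_[x,np.cross(zt,x),zt]
def knob(th,h,s=1,da=0,db=0):
    b=-X*np.sin(th)+Y*np.cos(th);x=s*b;zt=-N
    return TAP+h*N+da*X+db*Y,np.c_[x,np.cross(zt,x),zt]
E
python3 - <<'E'
from h import *
from plant import env
np.set_printoptions(precision=0,suppress=True)
for s in(1,-1):
  for ph in(PHI0,(PHI0+PEND)/2,PEND+.05):
    for z in (93,180):
      print("lev",s,z,env.inverse_kinematics(*lev(ph,s=s,z=z)))
  for th in(0,.6,1.3):
    for h in(32,41,150):
      print("knob",s,th,h,env.inverse_kinematics(*knob(th,h,s)))
E
```

```text
lev 1 93 [-33.  37.   9. 120. -14.  24.  -3.]
lev 1 180 [-37.  30.  14. 117. -12.  34.  -4.]
lev 1 93 [-27.  34.   1. 127.  -2.  18.  31.]
lev 1 180 [-29.  26.   4. 124.  -3.  30.  32.]
lev 1 93 [-16.  34.  -6. 130.  12.  17.  70.]
lev 1 180 [-15.  24.  -7. 127.   6.  29.  76.]
knob 1 0 32 [  28.   34.   -5.  130.  220.   14. -107.]
knob 1 0 41 [ 53.  38. -41. 129. 124.  14.  -8.]
knob 1 0 150 [ 68.  28. -54. 130.  73.  12.  42.]
knob 1 0.6 32 [ 53.  39. -41. 128. 125.  15.  26.]
knob 1 0.6 41 [ 53.  38. -41. 129. 124.  14.  27.]
knob 1 0.6 150 [ 68.  28. -54. 130.  73.  12.  76.]
knob 1 1.3 32 [ 49.  37. -34. 129. 139.  12.  51.]
knob 1 1.3 41 [ 48.  36. -33. 129. 140.  11.  50.]
knob 1 1.3 150 [ 60.  25. -43. 130.  61.   6. 129.]
lev -1 93 [ -8.  39. -28. 119.  36.  31. 128.]
lev -1 180 [ -5.  32. -31. 115.  26.  40. 137.]
lev -1 93 [-53.  42.  41. 129. -59.  31. -90.]
lev -1 180 [-65.  41.  64. 126. -54.  47. -91.]
lev -1 93 [-33.  35.  19. 131. -37.  18. -60.]
lev -1 180 [-44.  28.  33. 128. -29.  31. -65.]
knob -1 0 32 [ 47.  36. -31. 129. 147.  11. 148.]
knob -1 0 41 [ 47.  35. -31. 129. 147.  10. 148.]
knob -1 0 150 [  68.   28.  -54.  130.   73.   12. -138.]
knob -1 0.6 32 [  59.   42.  -51.  128.  113.   22. -140.]
knob -1 0.6 41 [  60.   41.  -51.  128.  111.   21. -139.]
knob -1 0.6 150 [  68.   28.  -54.  130.   73.   12. -104.]
knob -1 1.3 32 [  53.   39.  -41.  128.  125.   15. -114.]
knob -1 1.3 41 [  53.   38.  -41.  129.  124.   14. -113.]
knob -1 1.3 150 [ 68.  28. -54. 130.  73.  12. -63.]
```

```bash
cat >> h.py <<'E'
def st(env,tag=""):
    o=env.observe();f=o["wrist_force"];m=o["moment"]
    print(tag,"t%.1f"%o["clock"],"p",o["tool_pos"].round(1),"F",f.round(1),"M",m.round(2),"g%.3f"%o["grip_width"],"j",o["joints"].round(0));return o
E
python3 - <<'E'
from h import *
from plant import env
env.goto(*lev(PHI0,z=180));st(env)
env.line_to(lev(PHI0)[0],velocity=120,f_stop=12);st(env)
env.set_gripper(0);st(env,"grip")
for n in("top","scene"):
    cv2.imwrite(f"pics/{n}1.png",env.grab_frame(n)["img"][:,:,::-1])
E
```

```text
t2.1 p [527.6 204.8 180. ] F [-0.1  0.1  0.1] M [-0.02 -0.01  0.  ] g1.004 j [-37.  30.  14. 117. -12.  34.  -4.]
 t3.0 p [528.  203.4  93.4] F [-0.3 -0.5 -0.2] M [-0.02  0.02 -0.03] g1.001 j [-34.  37.  10. 120. -15.  24.  -1.]
grip t3.6 p [527.7 203.4  93.4] F [-0.7  0.3  5.2] M [-0.03  0.24  0.09] g0.216 j [-34.  37.  10. 120. -15.  24.  -1.]
```

View pics/scene1.png

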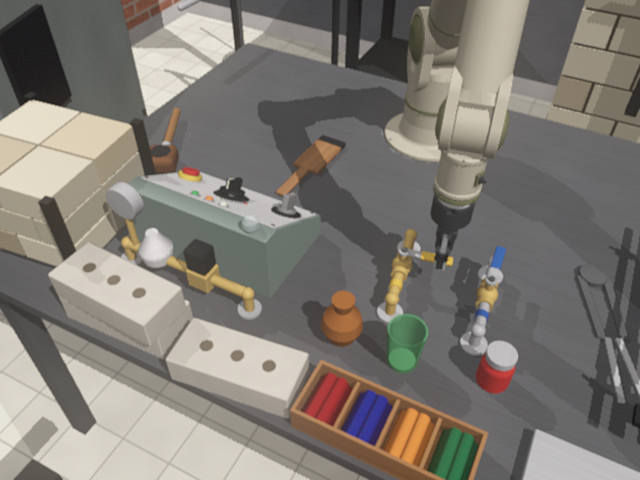

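The yellow lever (around px 440,258) is held between the jaws, and grip width 0.216 ≈ 18–20 mm matches. Now swing it.

```bash
python3 - <<'E'
from h import *
from plant import env
for ph in np.linspace(PHI0,PEND,10)[1:]:
    p,R=lev(ph);env.line_to(p,R,velocity=100);st(env,"%.0f"%np.degrees(ph))
E
```

```text
110 t4.0 p [515.2 199.9  93.3] F [-1.7  1.   6.7] M [-0.05  0.3   0.14] g0.214 j [-32.  36.   7. 122. -12.  22.   5.]
120 t4.4 p [503.6 194.4  93.3] F [-1.  -0.4  7.5] M [-0.12  0.2   0.17] g0.212 j [-30.  36.   5. 123.  -8.  21.  11.]
130 t4.7 p [493.1 186.9  93.3] F [-0.   0.6  6.7] M [-0.12  0.11  0.2 ] g0.215 j [-29.  35.   2. 125.  -4.  20.  17.]
140 t5.0 p [484.  177.6  93.3] F [-0.8  0.   7.2] M [-0.21  0.15  0.22] g0.217 j [-26.  35.  -0. 126.   0.  19.  23.]
150 t5.3 p [476.7 167.   93.3] F [-0.3 -0.3  7.2] M [-0.13  0.06  0.21] g0.217 j [-24.  34.  -2. 128.   4.  18.  30.]
160 t5.7 p [471.3 155.2  93.3] F [-0.1 -0.   6.6] M [-0.09  0.02  0.27] g0.219 j [-21.  34.  -5. 129.   9.  18.  36.]
170 t6.0 p [468.1 142.8  93.3] F [-0.4 -0.2  6.7] M [-0.01 -0.05  0.29] g0.219 j [-19.  34.  -7. 129.  13.  17.  43.]
180 t6.3 p [467.  129.9  93.3] F [0.5 0.  7.1] M [ 0.01 -0.12  0.23] g0.214 j [-16.  34.  -9. 130.  18.  18.  50.]
190 t6.6 p [468.1 118.   93.3] F [-0.7  4.9  5.9] M [ 0.89  0.19 -0.25] g0.219 j [-12.  34. -12. 130.  22.  18.  57.]
```

```bash
python3 - <<'E'
from h import *
from plant import env
for k in(2,4):
    p,R=lev(PEND+np.radians(k));env.line_to(p,R,velocity=60);o=st(env,"+%d"%k)
    if abs(o["wrist_force"][1])>15: break
env.hold(.3);st(env)
env.set_gripper(1);st(env,"open")
p=o["tool_pos"].copy();p[2]=200;env.line_to(p,velocity=200);st(env)
f=env.grab_frame("top");cv2.imwrite("pics/top2.png",f["img"][:,:,::-1])
f=env.grab_frame("scene");cv2.imwrite("pics/scene2.png",f["img"][:,:,::-1])
E
```

```text
+2 t6.9 p [468.5 117.7  93.3] F [-3.3 12.2  5.8] M [ 2.61  0.67 -0.8 ] g0.219 j [-12.  34. -13. 130.  23.  18.  58.]
+4 t7.1 p [468.6 117.4  93.4] F [-7.1 21.7  4.5] M [ 4.44  1.52 -1.56] g0.219 j [-11.  34. -13. 130.  23.  18.  59.]
 t7.4 p [468.6 117.4  93.4] F [-7.9 21.6  5.3] M [ 4.45  1.5  -1.63] g0.217 j [-11.  34. -13. 130.  23.  18.  59.]
open t8.1 p [468.2 111.4  93. ] F [-0.3  0.5 -0.3] M [-0.    0.02 -0.05] g1.003 j [-11.  34. -13. 130.  24.  18.  59.]
 t8.8 p [468.3 117.  199.5] F [ 0.3  0.1 -0.6] M [ 0.01 -0.02  0.01] g1.002 j [ -5.  24. -22. 125.  16.  34.  66.]
```

View pics/top2.png

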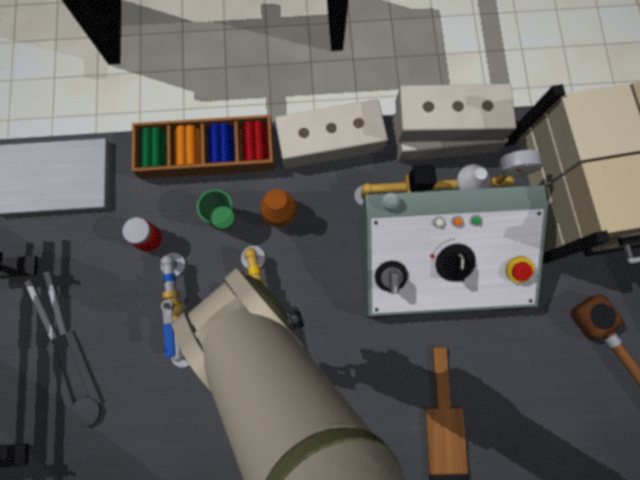

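```bash
python3 - <<'E'
from h import *
from plant import env
np.set_printoptions(precision=0,suppress=True)
for h in(160,130,100,70,41,32):
    print(h,[env.inverse_kinematics(*knob(t,h)) for t in(0,.6,1.3)])
try:
    env.goto(*knob(0,130)); st(env)
except env.IKError as e: print("IK",e)
f=env.grab_frame("top");cv2.imwrite("pics/top3.png",f["img"][:,:,::-1])
f=env.grab_frame("scene");cv2.imwrite("pics/scene3.png",f["img"][:,:,::-1])
for h in(130,100,70,41,25):
    print(h,[env.inverse_kinematics(*knob(t,h)) for t in(0,.6,1.3)])
E
```

```text
160 [array([ 69.,  27., -55., 129.,  67.,  12.,  49.]), array([ 64.,  25., -48., 130.,  58.,   8.,  92.]), array([ 68.,  27., -54., 129.,  66.,  12., 123.])]
130 [array([ 65.,  30., -52., 130.,  84.,  12.,  31.]), array([ 65.,  30., -52., 130.,  84.,  12.,  66.]), array([ 65.,  30., -52., 130.,  84.,  12., 106.])]
100 [array([ 69.,  38., -62., 129.,  94.,  23.,  23.]), array([ 69.,  38., -62., 129.,  94.,  23.,  58.]), array([ 69.,  38., -62., 129.,  94.,  23.,  98.])]
70 [array([ 67.,  43., -62., 129., 100.,  26.,  18.]), array([ 67.,  43., -62., 129., 100.,  26.,  53.]), array([ 51.,  33., -36., 130., 129.,   9.,  61.])]
41 [array([ 66.,  47., -62., 128., 104.,  29.,  15.]), array([ 66.,  47., -62., 128., 104.,  29.,  49.]), array([ 62.,  43., -55., 128., 108.,  24.,  84.])]
32 [array([ 65.,  48., -62., 128., 106.,  30.,  14.]), array([ 65.,  48., -62., 128., 106.,  30.,  49.]), array([ 59.,  42., -50., 128., 113.,  21.,  79.])]
 t10.4 p [ 516. -254.  220.] F [-0. -0.  0.] M [0. 0. 0.] g0.999 j [ 65.  30. -52. 130.  84.  12.  31.]
130 [array([ 65.,  30., -52., 130.,  84.,  12.,  31.]), array([ 65.,  30., -52., 130.,  84.,  12.,  66.]), array([ 64.,  30., -51., 130.,  84.,  12., 106.])]
100 [array([ 61.,  33., -49., 129.,  99.,  13.,  17.]), array([ 61.,  33., -49., 130.,  99.,  13.,  51.]), array([ 60.,  32., -47., 130., 101.,  12.,  90.])]
70 [array([ 57.,  35., -45., 129., 113.,  13.,   3.]), array([ 57.,  35., -44., 129., 113.,  13.,  37.]), array([ 56.,  35., -44., 129., 114.,  13.,  77.])]
41 [array([ 52.,  37., -39., 129., 126.,  14., -10.]), array([ 52.,  37., -39., 129., 127.,  13.,  24.]), array([ 52.,  37., -39., 129., 128.,  13.,  63.])]
25 [array([ 52.,  39., -40., 128., 127.,  15., -11.]), array([ 51.,  39., -39., 128., 130.,  15.,  21.]), array([ 50.,  39., -37., 128., 133.,  14.,  58.])]
```

View pics/top3.png

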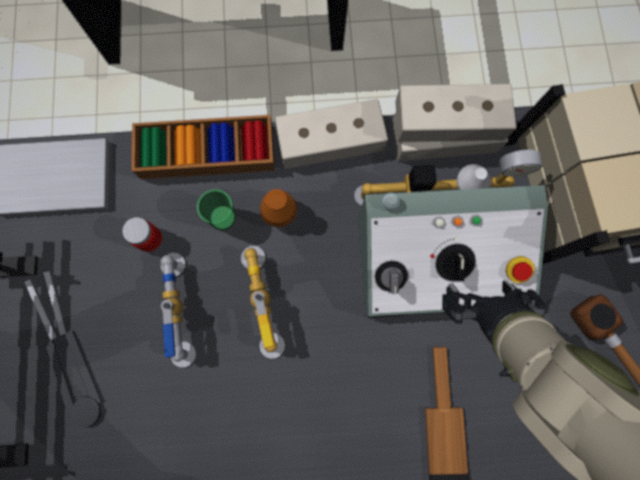

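View pics/scene3.png

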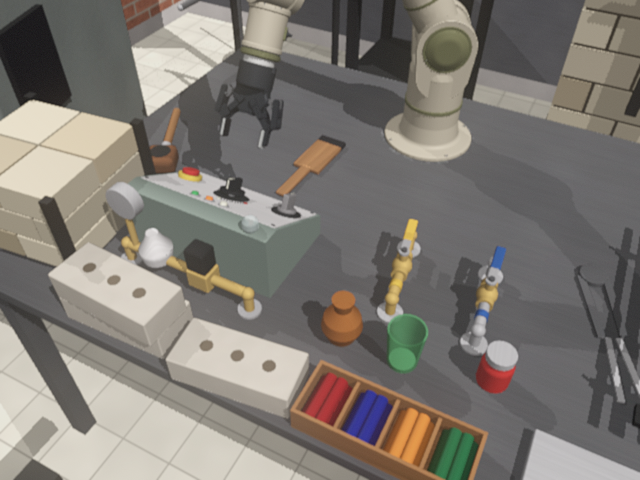

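```bash
python3 - <<'E'
from h import *
from plant import env
p,R=knob(0,60);print(env.line_to(p,R,velocity=120,f_stop=10))
p,R=knob(0,42);print(env.line_to(p,R,velocity=50,f_stop=6));st(env)
print(p)
f=env.grab_frame("top");cv2.imwrite("pics/top4.png",cv2.resize(f["img"][190:350,390:600,::-1],(788,600),interpolation=cv2.INTER_CUBIC))
f=env.grab_frame("scene");cv2.imwrite("pics/scene4.png",cv2.resize(f["img"][120:240,150:310,::-1],(800,600),interpolation=cv2.INTER_CUBIC))
E
```

```text
False
False
 t11.7 p [ 560.  -255.9  143. ] F [-0.5  0.3 -0.1] M [0.06 0.49 0.01] g0.997 j [ 62.  43. -55. 128. 108.  24.  10.]
[ 559.9728253  -256.13063949  143.32402885]
```

View pics/top4.png

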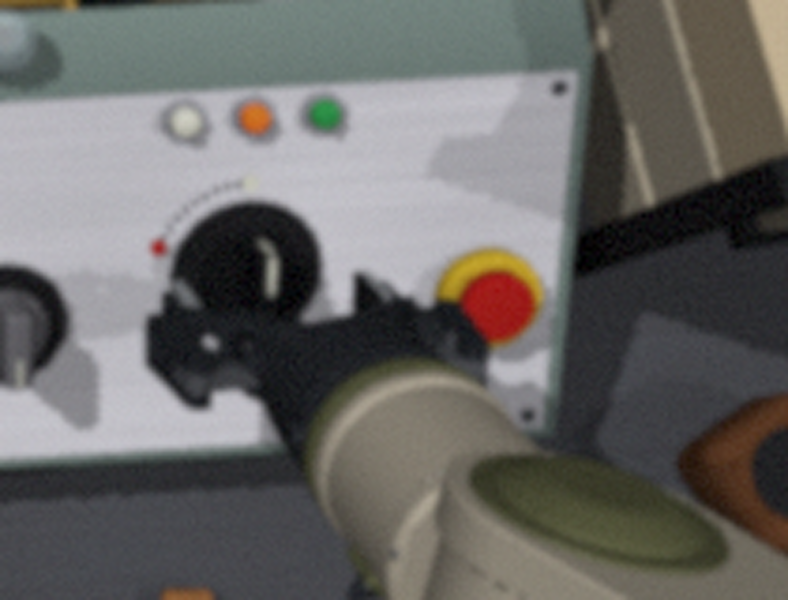

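View pics/scene4.png

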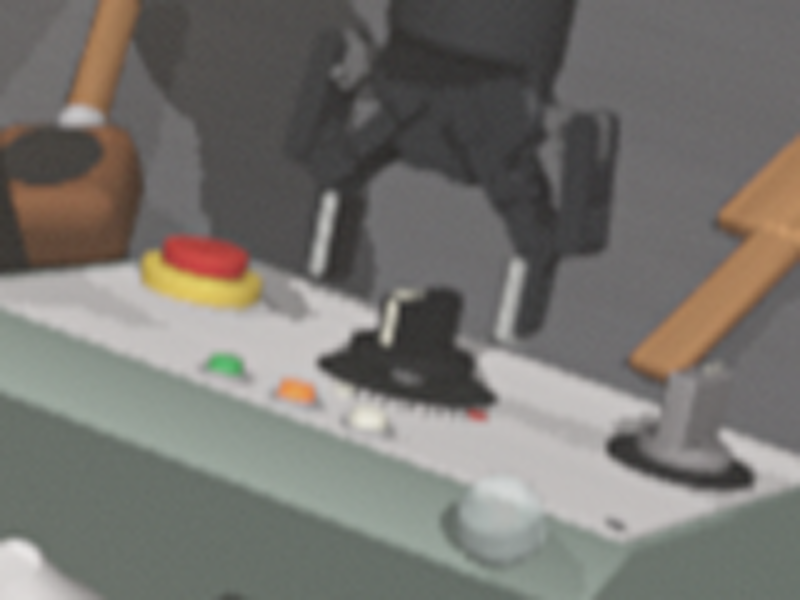

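```bash
python3 - <<'E'
from h import *
T=np.array([ 560. , -255.9 , 143. ])
tt=lambda q:((q-np.array([390,190])+.5)*788/210-.5).round(0)
ss=lambda q:((q-np.array([150,120])+.5)*5-.5).round(0)
for s in(1,-1):
  for e in(-11,0,11):
    P=T-10*N+s*42.5*Y+e*X;print(s,e,tt(proj("top",P)),ss(proj("scene",P)))
B=TAP+41*N
for e in(-24,0,24):print("bar",e,tt(proj("top",B+e*X)),ss(proj("scene",B+e*X)))
E
```

```text
1 -11 [181. 317.] [518. 340.]
1 0 [181. 297.] [505. 342.]
1 11 [182. 276.] [491. 344.]
-1 -11 [349. 308.] [353. 280.]
-1 0 [351. 288.] [339. 282.]
-1 11 [352. 267.] [324. 284.]
bar -24 [270. 343.] [454. 287.]
bar 0 [272. 299.] [424. 291.]
bar 24 [275. 253.] [394. 295.]
```

```bash
cat >> h.py <<'E'
def fc(env,tag="",m0=None):
    o=env.observe();F=o["wrist_force"];M=o["moment"];p=o["tool_pos"]-TAP
    print(tag,"t%.1f"%o["clock"],"pos XYN",np.round([p@X,p@Y,p@N],1),"F XYN",np.round([F@X,F@Y,F@N],1),"Mn %.2f"%(M@N),"g%.3f"%o["grip_width"],"th %.1f"%np.degrees(np.arctan2(-(o["ee_rot"][:,0]@X),o["ee_rot"][:,0]@Y)))
    return o
E
python3 - <<'E'
from h import *
from plant import env
env.line_to(knob(0,42,da=3)[0],knob(0,42)[1],velocity=30)
fc(env)
env.set_gripper(0)
fc(env,"closed");env.hold(.3);fc(env,"closed")
f=env.grab_frame("scene");cv2.imwrite("pics/scene5.png",cv2.resize(f["img"][120:240,150:310,::-1],(800,600),interpolation=cv2.INTER_CUBIC))
f=env.grab_frame("top");cv2.imwrite("pics/top5.png",cv2.resize(f["img"][190:350,390:600,::-1],(788,600),interpolation=cv2.INTER_CUBIC))
E
```

```text
t12.1 pos XYN [ 3.5 -0.  42.2] F XYN [-0.3 -0.5 -0.1] Mn -0.02 g0.997 th 0.0
closed t12.7 pos XYN [ 3.   0.8 42.2] F XYN [0.1 3.1 4.7] Mn 0.01 g0.149 th 0.0
closed t13.0 pos XYN [ 3.   0.8 42.1] F XYN [-0.4  4.7  4.1] Mn 0.06 g0.148 th 0.0
```

View pics/scene5.png

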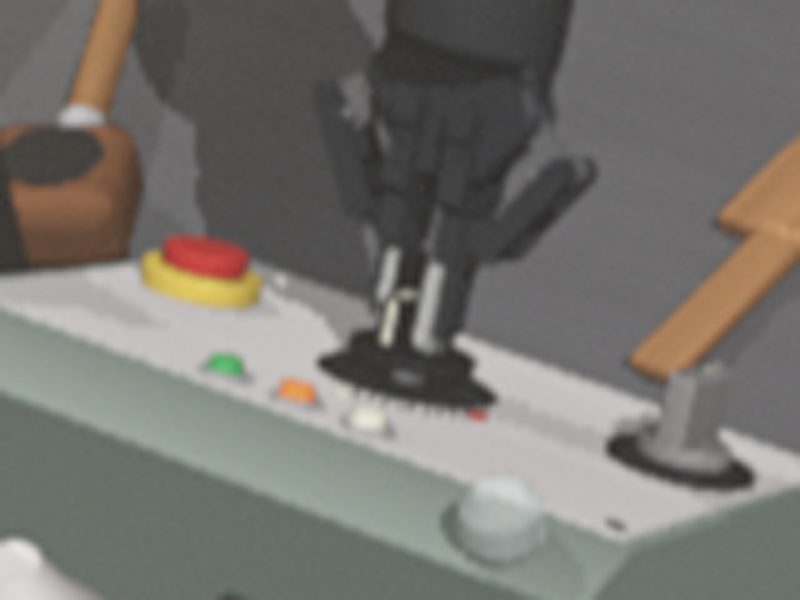

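View pics/top5.png

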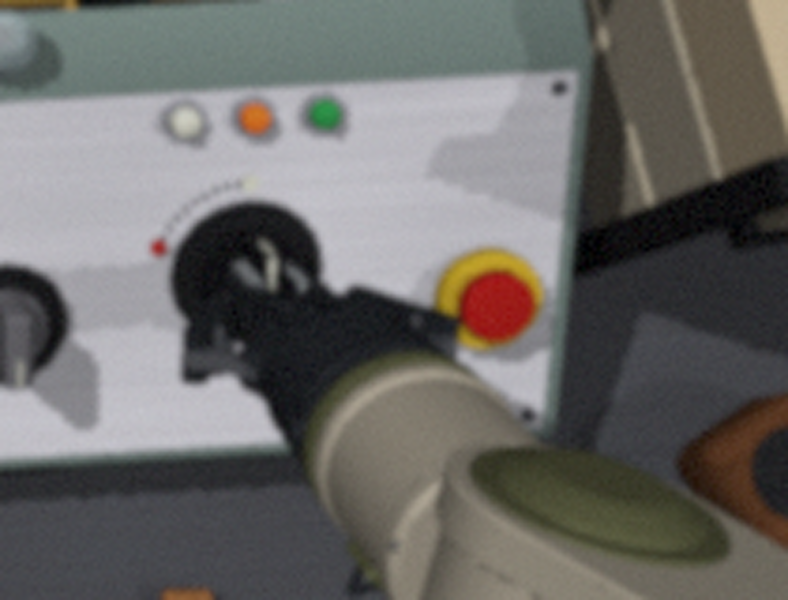

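```bash
python3 - <<'E'
from h import *
from plant import env
for h in(40,37,34,32,30,28):
    env.line_to(knob(0,h,da=3,db=1.5)[0],knob(0,h)[1],velocity=20)
    o=fc(env,h)
    if o["wrist_force"]@N>30: break
E
```

```text
40 t13.4 pos XYN [ 3.  1. 40.] F XYN [-0.  -0.1  6.1] Mn 0.04 g0.148 th -0.0
37 t13.7 pos XYN [ 3.   1.  37.1] F XYN [-0.7  1.3  9.4] Mn 0.03 g0.153 th -0.0
34 t14.0 pos XYN [ 3.   1.  34.2] F XYN [-1.   0.9 11.7] Mn 0.10 g0.145 th -0.0
32 t14.3 pos XYN [ 3.   1.1 33.1] F XYN [-1.3  0.4 25.6] Mn 0.05 g0.150 th 0.0
30 t14.5 pos XYN [ 3.2  1.4 32.3] F XYN [-2.7 -0.1 49.1] Mn 0.07 g0.146 th 0.1
```

```bash
python3 - <<'E'
from h import *
from plant import env
da,db,h=3.,1.5,31.
env.line_to(knob(0,h,da=da,db=db)[0],knob(0,h)[1],velocity=20);fc(env,"p")
for d in range(7,71,7):
    p,R=knob(np.radians(d),h,da=da,db=db);env.line_to(p,R,velocity=20)
    o=fc(env,"%d h%.1f"%(d,h));F=o["wrist_force"]
    da+=np.clip(.1*(F@X),-.8,.8);db+=np.clip(.1*(F@Y),-.8,.8)
    h+=np.clip(((F@N)-32)*.06,-.8,.8)
    if F@N<18 or np.linalg.norm(F)>70: print("STOP");break
print(da,db,h)
open("s.txt","w").write(f"{da} {db} {h} {d}")
E
```

```text
p t14.8 pos XYN [ 3.2  1.3 32.5] F XYN [-2.   0.4 33.4] Mn 0.02 g0.151 th 0.1
7 h31.0 t15.0 pos XYN [ 3.2  1.7 32.5] F XYN [-1.6  1.6 34.2] Mn -0.08 g0.154 th 7.1
14 h31.1 t15.3 pos XYN [ 3.   2.1 32.6] F XYN [-1.7  2.9 31.7] Mn -0.09 g0.149 th 14.1
21 h31.1 t15.6 pos XYN [ 2.9  2.5 32.5] F XYN [-1.1  1.8 29.5] Mn -0.15 g0.151 th 21.1
28 h31.0 t15.9 pos XYN [ 2.7  2.9 32.5] F XYN [-1.4  2.6 33.8] Mn -0.15 g0.148 th 28.1
35 h31.1 t16.1 pos XYN [ 2.5  3.2 32.6] F XYN [-0.5  3.2 31.8] Mn -0.15 g0.149 th 35.1
42 h31.1 t16.4 pos XYN [ 2.2  3.6 32.5] F XYN [-1.7  3.3 31.5] Mn -0.24 g0.150 th 42.1
49 h31.0 t16.7 pos XYN [ 1.9  3.9 32.5] F XYN [-2.5  3.3 32.9] Mn -0.19 g0.143 th 49.1
56 h31.1 t17.0 pos XYN [ 1.5  4.1 32.5] F XYN [-1.8  3.9 31.9] Mn -0.21 g0.154 th 56.1
63 h31.1 t17.2 pos XYN [ 1.2  4.4 32.5] F XYN [-2.5  3.4 32. ] Mn -0.26 g0.151 th 63.1
70 h31.1 t17.5 pos XYN [ 0.8  4.6 32.6] F XYN [-2.8  3.9 31.7] Mn -0.26 g0.149 th 70.1
1.2419642654626455 4.493392529724608 31.059140407748608
```

```bash
python3 - <<'E'
from h import *
from plant import env
da,db,h,d=map(float,open("s.txt").read().split())
for d in (72,74,76,78,80):
    p,R=knob(np.radians(d),h,da=da,db=db);env.line_to(p,R,velocity=20)
    o=fc(env,"%d"%d);F=o["wrist_force"]
    if o["moment"]@N<-.9: break
for i in range(4):
    env.hold(1.0);fc(env,"hold")
f=env.grab_frame("scene");cv2.imwrite("pics/scene6.png",cv2.resize(f["img"][120:240,150:310,::-1],(800,600),interpolation=cv2.INTER_CUBIC))
f=env.grab_frame("top");cv2.imwrite("pics/top6.png",cv2.resize(f["img"][190:350,390:600,::-1],(788,600),interpolation=cv2.INTER_CUBIC))
open("s.txt","w").write(f"{da} {db} {h} {d}")
E
```

```text
72 t17.8 pos XYN [ 0.7  4.6 32.6] F XYN [-1.6  2.8 31.7] Mn -0.65 g0.151 th 72.0
74 t18.0 pos XYN [ 0.6  4.5 32.6] F XYN [-1.4  2.9 31.4] Mn -1.16 g0.153 th 73.9
hold t19.0 pos XYN [ 0.6  4.5 32.5] F XYN [-1.8  3.6 32. ] Mn -1.16 g0.149 th 73.9
hold t20.0 pos XYN [ 0.6  4.5 32.6] F XYN [-1.9  3.8 33.5] Mn -1.13 g0.148 th 73.9
hold t21.0 pos XYN [ 0.6  4.5 32.5] F XYN [-1.2  2.8 32.4] Mn -1.18 g0.147 th 73.9
hold t22.0 pos XYN [ 0.6  4.5 32.5] F XYN [-1.4  3.1 32. ] Mn -1.12 g0.148 th 73.9
```

View pics/scene6.png

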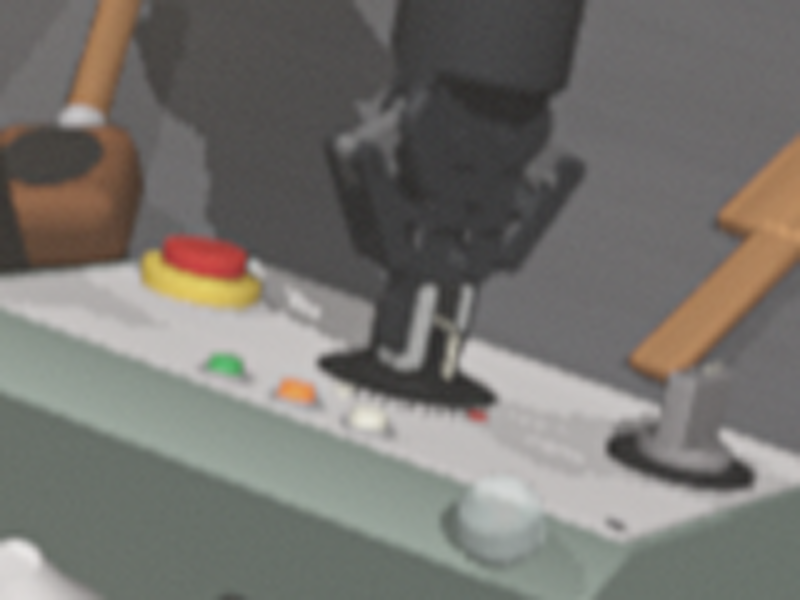

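View pics/top6.png

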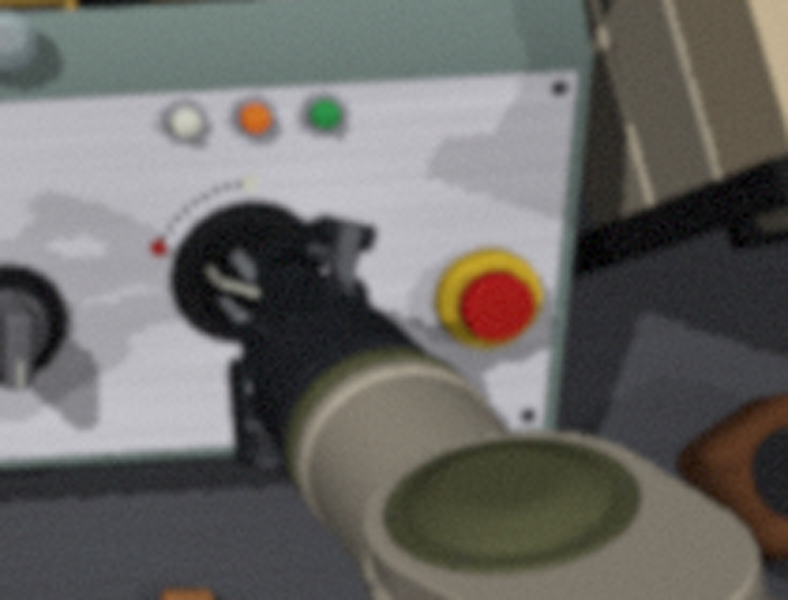

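```bash
python3 - <<'E'
from h import *
from plant import env
env.set_gripper(1);fc(env,"open");env.hold(.3)
o=fc(env)
p=o["tool_pos"]+N*110;env.line_to(p,velocity=150);fc(env,"up")
env.hold(.3)
f=env.grab_frame("scene");cv2.imwrite("pics/scene7.png",f["img"][:,:,::-1])
f=env.grab_frame("top");cv2.imwrite("pics/top7.png",f["img"][:,:,::-1])
E
```

```text
open t22.8 pos XYN [ 1.1  4.4 30.9] F XYN [-0.3 -0.2  0.3] Mn -0.02 g0.995 th 74.0
 t23.1 pos XYN [ 1.2  4.5 31. ] F XYN [-0.3  0.2 -0.5] Mn -0.03 g0.998 th 74.0Traceback (most recent call last):
  File "<stdin>", line 5, in <module>
plant.IKError: the arm cannot follow that straight line within its joint ranges
```

```bash
python3 - <<'E'
from h import *
from plant import env
o=env.observe();p0_=o["tool_pos"]
for d in(90,70,50,35):
    try: env.line_to(p0_+N*d,velocity=120);break
    except env.IKError: pass
fc(env,"up%d"%d)
o=st(env)
f=env.grab_frame("scene");cv2.imwrite("pics/scene7.png",f["img"][:,:,::-1])
f=env.grab_frame("top");cv2.imwrite("pics/top7.png",f["img"][:,:,::-1])
E
```

```text
up50 t23.7 pos XYN [ 1.5  4.3 81.1] F XYN [-0.2  0.  -0.5] Mn -0.02 g1.002 th 74.0
 t23.7 p [ 541.8 -251.6  177.9] F [ 0.1  0.  -0.6] M [ 0.01  0.5  -0.02] g1.002 j [ 51.  31. -35. 130. 129.   8.  60.]
```

View pics/scene7.png

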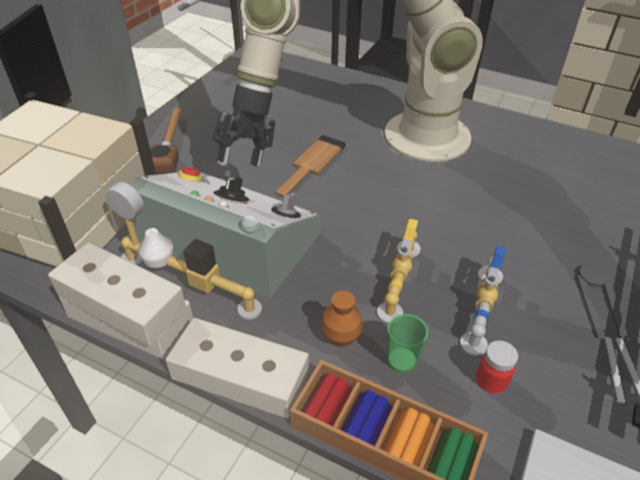

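View pics/top7.png

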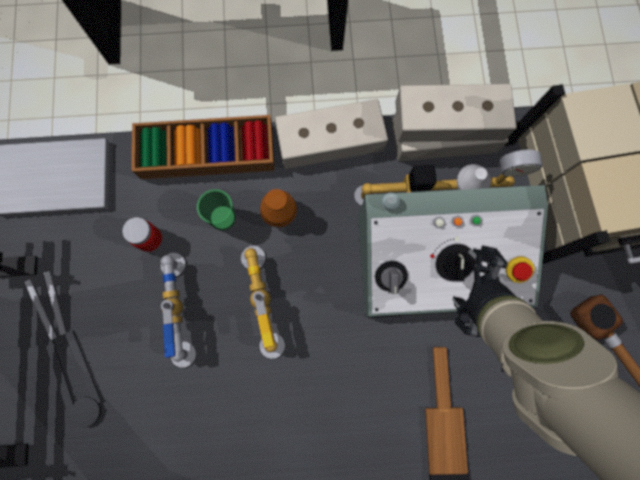

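```bash
python3 - <<'E'
from h import *
from plant import env
env.goto_joints([65,24,-52,128,84,12,40]);env.hold(.3);st(env)
f=env.grab_frame("scene");cv2.imwrite("pics/scene8.png",cv2.resize(f["img"][120:240,150:310,::-1],(800,600),interpolation=cv2.INTER_CUBIC))
f=env.grab_frame("top");t=f["img"];a=t[170:330,350:560,::-1]; cv2.imwrite("pics/top8.png",cv2.resize(a,(788,600),interpolation=cv2.INTER_CUBIC))
h=cv2.cvtColor(t,cv2.COLOR_RGB2HSV);m=cv2.inRange(h,(24,150,120),(32,255,255));m[:312]=0;m[360:]=0;m[:,:240]=0;m[:,290:]=0
c=max(cv2.findContours(m,0,1)[0],key=cv2.contourArea);r=cv2.minAreaRect(c);ct=atz("top",r[0],89.5);v=ct-PIV;print(r,ct,np.degrees(np.arctan2(v[1],v[0]))%360)
E
```

```text
t24.9 p [ 533.9 -265.   279.4] F [ 0.1 -0.5 -0.9] M [ 0.11  0.59 -0.  ] g0.999 j [ 65.  24. -52. 128.  84.  12.  40.]
((264.73529052734375, 330.5588073730469), (31.1295166015625, 8.785682678222656), 77.47119140625) [475.16653192 120.18363548  89.5       ] 188.05467699984345
```

View pics/scene8.png

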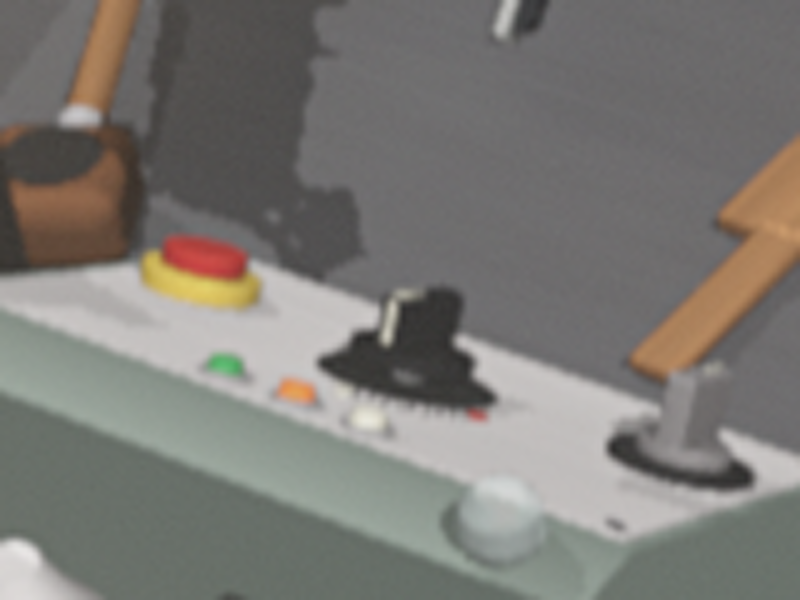

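View pics/top8.png

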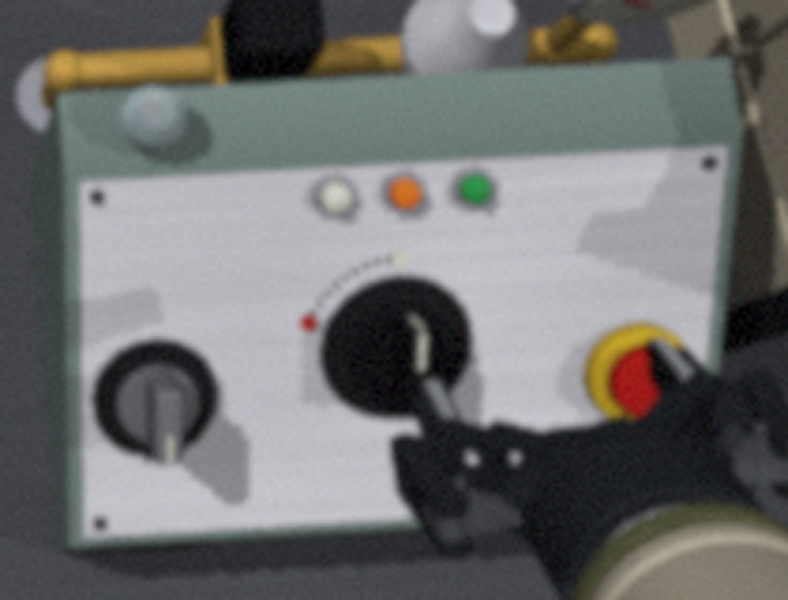

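```bash
python3 - <<'E'
from h import *
def ax(r,z):
    b=cv2.boxPoints(r);e=[np.linalg.norm(b[1]-b[0]),np.linalg.norm(b[2]-b[1])]
    i=int(np.argmin(e));m1=(b[i]+b[i+1])/2;m2=(b[(i+2)%4]+b[(i+3)%4])/2
    v=atz("top",m1,z)-atz("top",m2,z);return np.degrees(np.arctan2(v[1],v[0]))%180
print("start",ax(((224.2059,305.3236),(8.4887,31.287),75.964),89.5))
print("end",ax(((264.7353,330.5588),(31.1295,8.7857),77.4712),89.5))
E
```

```text
start 100.18615766845441
end 9.90243604978565
```

```bash
python3 - <<'E'
from plant import env
print(env.hand_in(), env.observe()["clock"])
E
```

```text
the job is handed in; nothing more can be done
the job is handed in; nothing more can be done
```

The burner job is done and handed in after about 25 s of the 67 s. No verdict was reported.

**Gas cock:** I gripped the yellow lever and swung it until it met its stop, where it resisted with about 22 N. In the last picture it lies at 189.9°, and the pipe runs at 9.8°, so it is fully open. An angle taken from the sleeve centre and my pivot estimate instead gave 188.1°. I put that difference down to about 2 mm of error in the pivot position.

**Gas knob:**
- **Press:** I pressed the knob in before turning it. It bottomed after about 9 mm, where the force rose sharply to a peak of 49 N.
- **Twist:** I turned it anticlockwise to the stop with about 32 N of push kept on. The turning moment rose from 0.26 to 1.16 N m at the stop.
- **Hold:** I held it there for 4 s at a steady 32 N, against a 14 N spring.
- **Release:** I opened the jaws and the knob sprang back. The last pictures show the white line up the slope and the knob out, as at the start.

**Everything else:** The blue cock, stop button, trim knob, tumbler, vase, jar and paperweight look unchanged in the pictures. The arm was clear of everything at hand-in, with wrist force near zero.

**Misses and disagreements:**
- The two camera views disagreed by 3–5 mm on the knob's centre along the slope. I corrected the tool position from the wrist force during the turn.
- One retreat move was refused as out of reach, so I backed off in a shorter one.

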